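# Hang the cutlery basket in the dish drainer

### The arm

A 6-joint arm with a two-finger parallel gripper is mounted at the origin on a cart in front of the work surface, level with it; the furniture and walls round the work are solid. World frame = base frame: x ahead of the robot, y to its left, z up, the work surface at z = 0. Lengths are in m, angles in rad, forces in N, time in s.
With the tool pointing down it reaches from about 0.325 to 0.9 m from the base axis. Payload 6.1 kg.
Tool frame: the origin (TCP) lies midway between the tips of the shut fingers; the grasp point (between the pads) lies 19 mm behind it (r.hold_point_z is the distance from the TCP to the grasp point, in m); z points along the fingers, y is the line along which they close (so a half turn about z gives the same grasp; the last joint's range is limited). The gripper opens to 85 mm and grips with 20 to 120 N. Pads are 22 mm wide; open, the fingers measure 114 mm over their backs; the gripper's body (76 mm by 85 mm) begins 54 mm behind the grasp point. The pads swing forward as they close: fully open they stand 13 mm farther back than shut.
Start: joints at [1.17, 0.22, 1.526, -0, 1.395, -0.126], TCP at [0.17, 0.602, 0.199] pointing down, gripper open.
Joint ranges: [-2.98, 2.98], [-0.91, 2.08], [0.09, 2.57], [-1.24, 4.39], [0.2, 2.65], [-2.68, 2.68]. Speed limits (rad/s): [2.57, 2.57, 3.01, 3.14, 3.14, 3.14].

### API

Orientations are given as a rotation vector (axis times angle).
In Python, from workcell import r, read_camera, ticket, spot_in, place_of gives the robot as it stands. The module is installed in compiled form; this text tells all that it offers.
- The arm moves only by the tool step_arm, never from a script. Its argument "plan" is a list of rows, each a list of 2 entries, a list of its own where there are three numbers: the shift along the tool's x, y, z scaled (see below), then the turn, a rotation vector about the tool's x, y, z scaled (see below). In form: [[[x, y, z], [wx, wy, wz]], ...]. A call has 1 to 20 rows; each row shifts and turns the commanded pose from where the row before left it, along the tool's axes as they then stand; what a row does not reach is not made up. The controller multiplies each number of a shift by 50 cm and each number of a turn by 2 pi rad. A row lasts 1/10 s, in which the tool goes at most 50 mm and 8.59 degrees, less where a joint would pass 70% of its speed; a pose out of reach is approached as far as the arm can. A call with a number of a shift or a turn outside -1 to 1 is refused whole. A call with a gripper value outside its range is refused whole. "grip" is the gripper's target within -1 to 1 (shut at 1, half-way at 0, fully open at -1), set as the call begins (left out, the last holds). The fingers move at their own pace and stop on an object; the grip force is fixed at half the most. Time passes only in rows, so rows that do not move let the fingers close. It gives the time, the measured TCP pose, the force, the opening and the grip force at its end, in the units of the state.
- r.state(): the state, without advancing time (a new reading comes with each control period).
- read_camera(name): name is "scene" or "top"; returns a dict with "image" (480x640x3 uint8, red, green, blue), "intrinsics" (3x3 intrinsics, pixels), "eye" and "orientation" of the camera in the world. Camera axes: x right, y down, z forward; pixel columns grow to the right and rows downward; lengths in m; the calibration is good to about 2 mm. A picture is of the moment at which its call begins. There is no depth.
- ticket.close_job(): hands the job in; it is judged then, once.
Trained networks look in a picture, given as the dict that the camera call returned (one of the last four; its "shot" number tells which), for a name from the list of things; names that differ only in an ending like _2 or _b are one class to them, and where a whole thing is asked for, a point or a joint stands for the part that bears it (a point fixed in the world has none). Each returns a list of dicts, best first, with "p" (0 to 1); they miss things now and then, are a little off and sometimes report something else, mostly with a low value. They report only what shows in the picture. A call takes as long as a camera call.
- spot_in(picture, name): "bbox" ([left, top, right, bottom] in pixels, round what is visible of it).
- place_of(picture, name): "centre" ([column, row] in pixels: a listed point, or the origin of a listed thing).
The state is a dict: "time_s": time; "joint_pos": joint angles; "dq": joint speeds; "effort": joint torques, N m; "ee_pos": TCP position; "ee_rot": TCP orientation; "ft_force": force on the tool from outside, world axes, zero at the start; "torque": the same for the moment, N m; "gripper_width": finger opening in m; "gripper_force": force on a finger pad.
Only numpy, scipy, OpenCV 4.12 (cv2) and the standard library are available. Lean on these libraries where they do the work, as an engineer would, in place of code of your own. Each camera call takes 0.05 s, during which the arm holds its last target. There are 200 camera calls.

### The job

Hang the empty cutlery basket inside the dish drainer, its bent lip hooked over the near rim and dropped fully home into the shallow recess there, so that it cannot creep along. The rack's exact place in its tray is not known, so where the lip only rests on the plain rim, slide it along by feel until it drops. Be gentle, never forcing the basket against the drainer, and leave the mug and the spoon alone.

Things in the scene. Friction and masses are not known exactly. Their poses are not given: they have to be found in the camera images.
- basket: Empty white plastic cutlery basket with slatted walls, the only loose basket, about 0.18 kg. Origin: centre of its underside, z up. Body 58 (x) by 92 (y) mm, walls up to z = 85 mm; a flat grip plate rises from its middle and a bent lip juts from its -x side.
- basket_grip (a point): Middle of the basket's upright grip plate, (0, 0, 112) mm in the basket's frame. The plate is 10 mm thick along x, 46 mm wide along y and reaches from the body up to z = 132 mm: pinch it with the fingers closing along x, their tips not below z = 90 mm.
- basket_lip (a point): Point under the bent lip, (-33.5, 0, 85) mm in the basket's frame, axes parallel: the middle of the 9 mm slot between the body's wall (x = -29 mm) and the down-turned part (x = -38 to -41 mm, down to z = 68 mm, tip flared outwards), at the underside of the level part, which rests on the rim. The lip is 50 mm wide along y.
- drainer: Dish drainer: grey drip tray 230 (x) by 356 (y) by 22 mm, fixed; in it a white wire rack 216 by 300 mm, rim 120 mm high, inside floor at z = 19 mm. Origin: centre of the TRAY's underside, z up; -x is the near long side. The rack stands up to 22 mm off centre along y, which is not measured; it does not shift under gentle force. Three plates stand in its -y end (y below -55 mm, up to z = 192 mm).
- recess_nominal (a point): (-105.5, 25, 112) mm in the drainer's frame: middle of the floor of the near rim's recess if the rack were centred; the real one lies up to 22 mm to either side along y. The rim is an upright strip 5 mm thick, top at z = 120 mm; the recess is square-cut, 53 mm wide, 8 mm deep. Home, the lip point lies on its floor, the body inside the rack, basket and drainer axes parallel.
- mug: Plain white mug, 86 x 120 x 97 mm, standing to the right of the basket; origin at the centre of its underside. Leave it alone.
- spoon: Teaspoon 138 mm long lying on the worktop to the left of the mug, near the front edge; origin at the centre of its underside. Leave it alone.

How it is judged:
At the end, for the whole second after the job is handed in: The basket hangs at rest inside the near rim, lip home in the recess: the lip point is within 3 mm of the recess floor's height, 5 mm of the rim's middle across it and 28 mm of the nominal recess along it; the basket is upright and parallel to the drainer within 0.12 rad (z of basket_lip in the frame of drainer between 0.1085 and 0.115 m and x of basket_lip in the frame of drainer between -0.1105 and -0.1005 m and y of basket_lip in the frame of drainer between -0.003 and 0.053 m and angle between basket's own z axis and vertical below 0.12 rad and angle between the x axis of basket and the x axis of drainer, either way round below 0.12 rad and linear speed of basket below 0.01 m/s and angular speed of basket below 0.1 rad/s); the robot touches nothing.
It fails at once if the basket is forced against the drainer with over 30 N (contact force between basket and drainer above 30 N).
It fails at once if the mug or the spoon is moved by over 30 mm (distance of any of mug, spoon from where it was at the start of the episode above 0.03 m).
It also fails if it takes over 67 s, if anything falls off the work surface, if the arm or the gripper's body presses on something with over 40 N, if the wrist force passes 120 N, or if a joint passes its speed limit or range.

## Working session

There is one attempt and no reset: what is moved stays moved. The work goes in short steps, Python scripts to look and compute and a tool call to move; the robot and the scene stay as the last step left them, time stands still between calls to the robot, and variables do not carry over. Pictures are saved under pics/ and viewed, at most 10 in all, crops included, and the job is handed in when it is done.

Besides the shell and the picture viewer there is one more tool, called after "Call:" in YAML: its name, and indented under it one key for each argument. step_arm: Moves the arm, as the interface text tells. Shifts and turns lie within -1 to 1; 1 stands for 50 cm of shift or 2 pi rad of turn. Its arguments: {"type":"object","properties":{"plan":{"type":"array","items":{"type":"array"}},"grip":{"type":"number"}},"required":["plan"]}

```bash
mkdir -p pics; cat > h.py <<'E'
import numpy as np, cv2
from scipy.spatial.transform import Rotation as R
from workcell import r, read_camera, ticket, spot_in, place_of
def RM(o):
    o=np.array(o,float)
    if o.shape==(3,3): return o
    return R.from_rotvec(o).as_matrix() if o.size==3 else R.from_quat(o).as_matrix()
def ray(c,px):
    d=RM(c["orientation"])@np.linalg.inv(np.array(c["intrinsics"]))@[px[0],px[1],1]
    return np.array(c["eye"]),d
def atz(c,px,z):
    e,d=ray(c,px); return e+d*(z-e[2])/d[2]
def proj(c,p):
    q=np.array(c["intrinsics"])@RM(c["orientation"]).T@(np.array(p)-np.array(c["eye"])); return q[:2]/q[2]
def tri(c1,p1,c2,p2):
    e1,d1=ray(c1,p1);e2,d2=ray(c2,p2);A=np.c_[d1,-d2];s=np.linalg.lstsq(A,e2-e1,rcond=None)[0]
    a,b=e1+s[0]*d1,e2+s[1]*d2; return (a+b)/2,np.linalg.norm(a-b)
E
python3 - <<'E'
from h import *
cs={n:read_camera(n) for n in("top","scene")}
np.set_printoptions(precision=3,suppress=True)
for n,c in cs.items():
    print(n,c["eye"],c["orientation"],c["intrinsics"]); cv2.imwrite(f"pics/{n}0.png",c["image"][:,:,::-1])
for k in["basket","basket_grip","basket_lip","drainer","recess_nominal","mug","spoon"]:
    P={n:place_of(c,k)[:2] for n,c in cs.items()}
    print(k,P, [spot_in(c,k)[:1] for c in cs.values()] if k in("basket","drainer") else "")
    if P["top"] and P["scene"]: print("   tri",tri(cs["top"],P["top"][0]["centre"],cs["scene"],P["scene"][0]["centre"]))
s=r.state();print(s["ee_pos"],s["ee_rot"],RM(s["ee_rot"]))
E
```

```text
top [ 0.398 -0.316  1.167] [-2.151  2.209 -0.074] [[537.246   0.    317.236]
 [  0.    537.246 245.584]
 [  0.      0.      1.   ]]
scene [-0.106 -0.775  0.482] [-1.878  0.939 -0.556] [[489.337   0.    319.872]
 [  0.    489.337 237.628]
 [  0.      0.      1.   ]]
basket {'top': [{'centre': [297.4, 262.8], 'p': 0.87}], 'scene': [{'centre': [281.4, 286.7], 'p': 0.69}]} [[{'bbox': [271.8, 247.8, 317.9, 285.2], 'p': 0.67}], [{'bbox': [248.7, 215.4, 308.0, 296.5], 'p': 0.83}]]
   tri (array([ 0.448, -0.263, -0.01 ]), np.float64(0.005462269148053169))
basket_grip {'top': [{'centre': [290.3, 262.5], 'p': 0.74}], 'scene': [{'centre': [277.0, 223.3], 'p': 0.87}, {'centre': [371.8, 262.0], 'p': 0.29}]} 
   tri (array([ 0.446, -0.257,  0.118]), np.float64(0.0022273399738712446))
basket_lip {'top': [{'centre': [292.6, 280.6], 'p': 0.58}], 'scene': [{'centre': [264.7, 247.8], 'p': 0.7}]} 
   tri (array([ 0.411, -0.259,  0.086]), np.float64(0.0017785175074611019))
drainer {'top': [{'centre': [341.3, 189.2], 'p': 0.92}], 'scene': [{'centre': [372.3, 259.4], 'p': 0.73}]} [[], [{'bbox': [285.3, 169.1, 484.7, 320.7], 'p': 0.59}]]
   tri (array([ 0.604, -0.362,  0.009]), np.float64(0.008848391479612385))
recess_nominal {'top': [{'centre': [303.9, 225.4], 'p': 0.68}], 'scene': [{'centre': [318.1, 213.8], 'p': 0.64}]} 
   tri (array([ 0.519, -0.287,  0.116]), np.float64(0.005978647232274958))
mug {'top': [{'centre': [401.5, 298.5], 'p': 0.62}], 'scene': [{'centre': [364.6, 357.5], 'p': 0.69}]} 
   tri (array([ 0.367, -0.489, -0.002]), np.float64(0.002373900485960642))
spoon {'top': [{'centre': [327.3, 302.8], 'p': 0.65}, {'centre': [342.9, 193.1], 'p': 0.44}], 'scene': [{'centre': [273.1, 316.3], 'p': 0.89}]} 
   tri (array([ 0.359, -0.325,  0.004]), np.float64(0.0072130869260335195))
[0.17  0.602 0.199] [-0.43  -3.112  0.   ] [[-0.962  0.271 -0.   ]
 [ 0.271  0.962 -0.   ]
 [ 0.    -0.    -1.   ]]
```

```bash
python3 -c "
import cv2
a=cv2.imread('pics/top0.png')[110:350,220:480];cv2.imwrite('pics/top0c.png',cv2.resize(a,None,fx=2.5,fy=2.5,interpolation=2))
a=cv2.imread('pics/scene0.png')[150:390,220:500];cv2.imwrite('pics/scene0c.png',cv2.resize(a,None,fx=2.5,fy=2.5,interpolation=2))"
```

```text
(no output)
```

View pics/top0c.png

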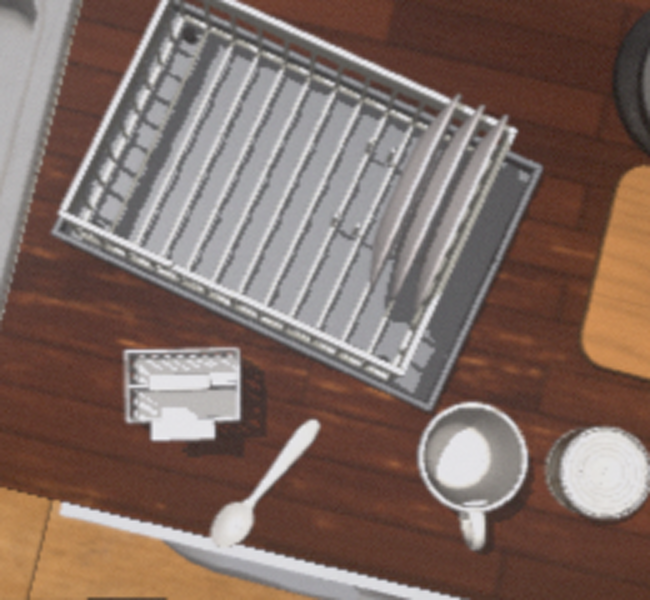

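View pics/scene0c.png

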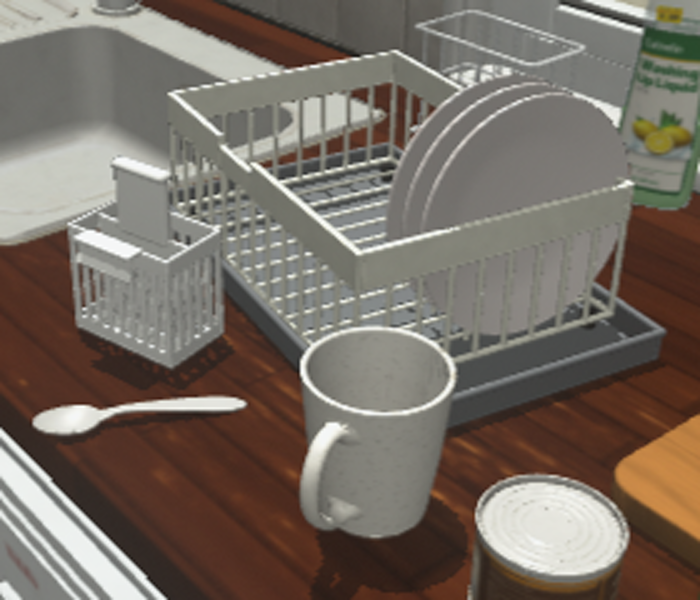

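The top view shows the rack turned in the image, with its near rim running from full pixel (245,195) to (382,259), and the basket at (297,263) with its lip towards the robot. In the scene view the recess in the near rim runs from about (307,203) to (320,218).

```bash
python3 - <<'E'
from h import *
np.set_printoptions(precision=4,suppress=True)
t=read_camera("top");s=read_camera("scene")
f=lambda u,v:(220+u/2.5-.3,110+v/2.5-.3)
g=lambda u,v:(220+u/2.5-.3,150+v/2.5-.3)
def ang(a,b): d=b-a; return np.degrees(np.arctan2(d[1],d[0])),np.linalg.norm(d[:2])
T=[atz(t,f(*p),.022) for p in[(53,232),(432,410),(541,165)]]
K=[atz(t,f(*p),.12) for p in[(62,213),(405,373),(515,132)]]
for n,P in(("tray",T),("rack",K)): print(n,P[0],P[1],P[2],"centre",(P[0]+P[2])/2,ang(P[1],P[0]),ang(P[1],P[2]))
S=[atz(s,g(*p),.12) for p in[(170,95),(219,134),(251,170),(358,258),(630,185),(396,54)]]
print("scene rim: nl,rec l,rec r,nr,fr,fl",*S,ang(S[3],S[0]),ang(S[3],S[4]))
B=[atz(t,f(*p),.085) for p in[(124,350),(240,348),(240,420),(126,424)]]
print("basket",np.mean(B,0),ang(B[1],B[0]),ang(B[2],B[3]),ang(B[2],B[1]))
G=[atz(t,f(*p),.132) for p in[(148,382),(211,381)]];print("plate top",G,ang(G[1],G[0]))
L=[atz(t,f(*p),.087) for p in[(151,440),(215,438)]];print("lip edge",L,ang(L[1],L[0]))
a=t["image"][190:300,230:400,::-1];b=s["image"][175:275,230:380,::-1]
cv2.imwrite("pics/a.png",np.vstack([cv2.resize(a,(618,400),interpolation=2)]))
cv2.imwrite("pics/b.png",cv2.resize(b,(780,520),interpolation=2))
E
```

```text
tray [ 0.5812 -0.1478  0.022 ] [ 0.4195 -0.4679  0.022 ] [ 0.6278 -0.5695  0.022 ] centre [ 0.6045 -0.3586  0.022 ] (np.float64(63.201502793259536), np.float64(0.35864487056354266)) (np.float64(-26.01118503586497), np.float64(0.23168979192886202))
rack [ 0.5805 -0.1695  0.12  ] [ 0.4471 -0.435   0.12  ] [ 0.635  -0.5285  0.12  ] centre [ 0.6078 -0.349   0.12  ] (np.float64(63.31591183026611), np.float64(0.2970745609870094)) (np.float64(-26.447124294124233), np.float64(0.2099563537846544))
scene rim: nl,rec l,rec r,nr,fr,fl [ 0.5771 -0.1705  0.12  ] [ 0.5393 -0.2505  0.12  ] [ 0.5036 -0.3074  0.12  ] [ 0.4425 -0.4346  0.12  ] [ 0.6346 -0.5276  0.12  ] [ 0.7635 -0.2668  0.12  ] (np.float64(62.99494850331274), np.float64(0.296441139632795)) (np.float64(-25.827268693542393), np.float64(0.21338674508331143))
basket [ 0.4435 -0.2595  0.085 ] (np.float64(89.4335699351252), np.float64(0.09372045633033492)) (np.float64(90.47297159276484), np.float64(0.09176854714984893)) (np.float64(-1.5144794875238383), np.float64(0.058031555210709566))
plate top [array([ 0.4449, -0.2354,  0.132 ]), array([ 0.4444, -0.284 ,  0.132 ])] (np.float64(89.36391543179293), np.float64(0.04860112430582607))
lip edge [array([ 0.4003, -0.2333,  0.087 ]), array([ 0.4006, -0.2847,  0.087 ])] (np.float64(90.25753945390152), np.float64(0.05136982409742885))
```

View pics/b.png

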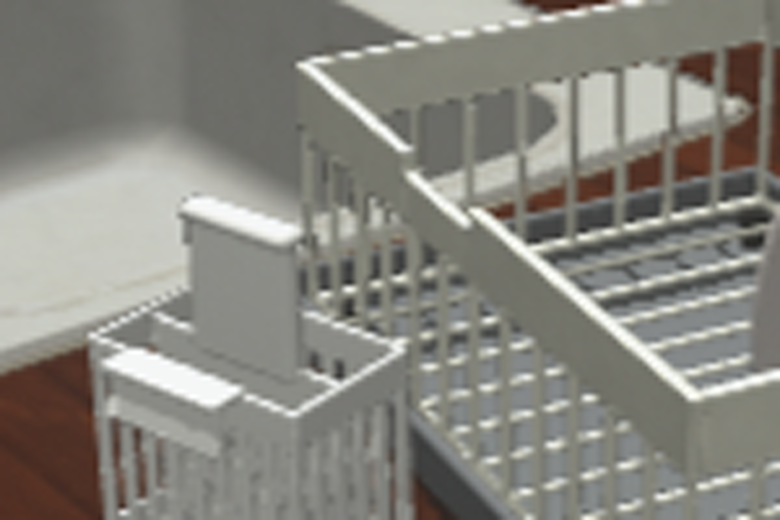

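The crop shows the recess clearly: rim-top corners at full pixels (308.5,204) and (321,215), floor ends at about (308.5,208.7) and (320,217.7).

```bash
python3 - <<'E'
from h import *
np.set_printoptions(precision=4,suppress=True)
s=read_camera("scene")
q=lambda u,v:(230+u/5.2-.4,175+v/5.2-.4)
a=np.radians(-26.5);ax=np.array([np.cos(a),np.sin(a)]);ay=np.array([-ax[1],ax[0]])
D=np.array([.604,-.359])
for p,z in[((408,150),.12),((473,210),.12),((408,175),.112),((468,222),.112),((300,65),.12),((693,398),.12)]:
    w=atz(s,q(*p),z);print(w,"drainer xy",ax@(w[:2]-D),ay@(w[:2]-D))
st=r.state();M=RM(st["ee_rot"])
w=np.array([.4445,-.2595,.25])-st["ee_pos"];print("tool shift",M.T@w, "time",st["time_s"])
E
```

```text
[ 0.5396 -0.2521  0.12  ] drainer xy -0.10532848749714871 0.06698424581128228
[ 0.5129 -0.3013  0.12  ] drainer xy -0.10726759349909024 0.011034244561937107
[ 0.5365 -0.2543  0.112 ] drainer xy -0.10709875879471194 0.063592277869896
[ 0.5179 -0.2953  0.112 ] drainer xy -0.10551747744779044 0.018581073663715534
[ 0.5791 -0.1678  0.12  ] drainer xy -0.10762569602795213 0.16002565853865408
[ 0.4471 -0.4317  0.12  ] drainer xy -0.10802848186610269 -0.13504584926009
tool shift [-0.4982 -0.7542 -0.0509] time 1.15
```

View pics/top0.png

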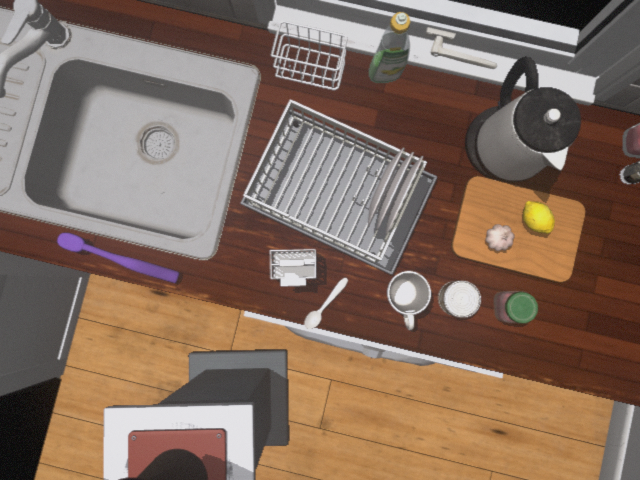

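The full top view shows a clear path from the sink side to the basket at (293,265).

Call:
step_arm:
  plan:
    - [[-0.05,-0.075,-0.005],[0,0,0]]
    - [[-0.05,-0.075,-0.005],[0,0,0]]
    - [[-0.05,-0.075,-0.005],[0,0,0]]
    - [[-0.05,-0.075,-0.005],[0,0,0]]
    - [[-0.05,-0.075,-0.005],[0,0,0]]
    - [[-0.05,-0.075,-0.005],[0,0,0]]
    - [[-0.05,-0.075,-0.005],[0,0,0]]
    - [[-0.05,-0.075,-0.005],[0,0,0]]
    - [[-0.05,-0.075,-0.005],[0,0,0]]
    - [[-0.05,-0.075,-0.005],[0,0,0]]
    - [[-0.05,-0.075,-0.005],[0,0,0]]
    - [[-0.05,-0.075,-0.005],[0,0,0]]
    - [[-0.05,-0.075,-0.005],[0,0,0]]
    - [[-0.05,-0.075,-0.005],[0,0,0]]
    - [[-0.05,-0.075,-0.005],[0,0,0]]
    - [[-0.05,-0.075,-0.005],[0,0,0]]
    - [[-0.05,-0.075,-0.005],[0,0,0]]
    - [[-0.05,-0.075,-0.005],[0,0,0]]
    - [[-0.05,-0.075,-0.005],[0,0,0]]
    - [[-0.05,-0.075,-0.005],[0,0,0]]
  grip: -1

```text
time_s: 3.15
ee_pos: [0.4476, -0.2581, 0.2493]
ee_rot: [0.431, 3.111, -0.0]
ft_force: [0.3, 0.5, 0.5]
gripper_width: 0.085
gripper_force: 0.0
```

Call:
step_arm:
  plan:
    - [[0,0,0],[0,0,0.023]]
    - [[0,0,0],[0,0,0.023]]
    - [[0,0,0],[0,0,0.023]]
    - [[0,0,0],[0,0,0.023]]
    - [[0,0,0],[0,0,0.023]]
    - [[0,0,0],[0,0,0.023]]
    - [[0,0,0],[0,0,0.023]]
    - [[0,0,0],[0,0,0.023]]
    - [[0,0,0],[0,0,0.022]]
    - [[0,0,0],[0,0,0]]
    - [[0,0,0],[0,0,0]]

```text
time_s: 4.25
ee_pos: [0.4474, -0.256, 0.2492]
ee_rot: [2.215, 2.227, 0.0]
ft_force: [-0.4, -0.0, -0.3]
gripper_width: 0.0857
gripper_force: 0.0
```

```bash
python3 - <<'E'
from h import *
np.set_printoptions(precision=4,suppress=True)
st=r.state();M=RM(st["ee_rot"]);print(st["time_s"],st["ee_pos"],st["joint_pos"],st["ft_force"]);print(M)
print("shift",M.T@(np.array([.4445,-.2595,.100])-st["ee_pos"]))
E
```

```text
4.25 [ 0.4474 -0.256   0.2492] [-0.6729 -0.0742  1.744   0.      1.4716 -0.6783] [-0.3795 -0.0329 -0.2669]
[[-0.0054  1.      0.0002]
 [ 1.      0.0054 -0.0001]
 [-0.0001  0.0002 -1.    ]]
shift [-0.0035 -0.0029  0.1492]
```

Call:
step_arm:
  plan:
    - [[-0.007,-0.006,0],[0,0,0]]
    - [[0,0,0.04],[0,0,0]]
    - [[0,0,0.04],[0,0,0]]
    - [[0,0,0.04],[0,0,0]]
    - [[0,0,0.04],[0,0,0]]
    - [[0,0,0.04],[0,0,0]]
    - [[0,0,0.04],[0,0,0]]
    - [[0,0,0.03],[0,0,0]]
    - [[0,0,0.028],[0,0,0]]
    - [[0,0,0],[0,0,0]]

```text
time_s: 5.25
ee_pos: [0.4431, -0.2586, 0.098]
ee_rot: [-2.216, -2.221, 0.001]
ft_force: [0.0, 0.0, 0.4]
gripper_width: 0.0852
gripper_force: 0.0
```

Call:
step_arm:
  plan:
    - [[0,0,0],[0,0,0]]
    - [[0,0,0],[0,0,0]]
    - [[0,0,0],[0,0,0]]
    - [[0,0,0],[0,0,0]]
    - [[0,0,0],[0,0,0]]
    - [[0,0,0],[0,0,0]]
    - [[0,0,0],[0,0,0]]
    - [[0,0,0],[0,0,0]]
    - [[0,0,0],[0,0,0]]
    - [[0,0,0],[0,0,0]]
  grip: 1

```text
time_s: 6.25
ee_pos: [0.4443, -0.2595, 0.1001]
ee_rot: [-2.22, -2.223, -0.0]
ft_force: [0.3, 0.5, 0.9]
gripper_width: 0.0001
gripper_force: 0.0
```

```bash
python3 - <<'E'
from h import *
np.set_printoptions(precision=4,suppress=True)
s=read_camera("scene");t=read_camera("top");st=r.state();print(st["gripper_width"],st["gripper_force"],st["ee_pos"])
print("TCP px",proj(s,st["ee_pos"]),proj(t,st["ee_pos"]))
for n in("basket","basket_grip","basket_lip"): print(n,place_of(s,n)[:1],place_of(t,n)[:1])
cv2.imwrite("pics/c.png",cv2.resize(s["image"][130:330,200:400,::-1],(600,600),interpolation=2))
E
```

```text
-0.00018322738461643847 0.0 [ 0.4443 -0.2595  0.1001]
TCP px [277.2524 233.0675] [292.2927 263.1521]
basket [{'centre': [279.7, 284.2], 'p': 0.6}] []
basket_grip [{'centre': [275.3, 226.2], 'p': 0.97}] []
basket_lip [{'centre': [264.1, 244.5], 'p': 0.58}] [{'centre': [343.7, 191.9], 'p': 0.58}]
```

View pics/c.png

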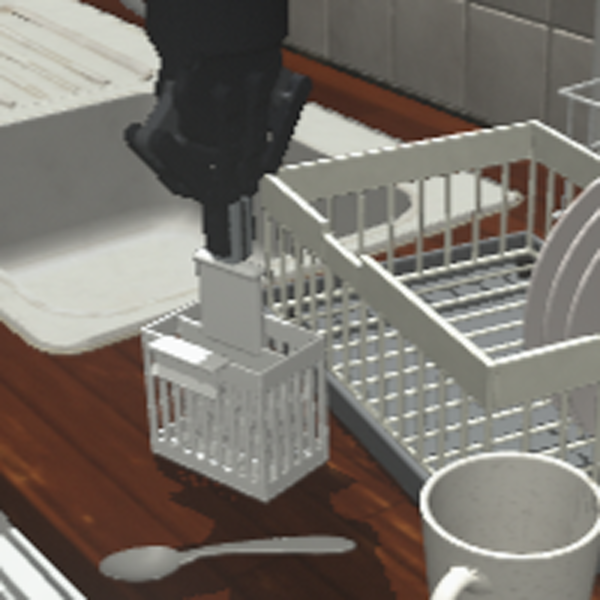

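The gripper missed: it is fully shut, the fingers disappear at the plate's top edge (about full px (277,216)), and the basket hasn't moved. I'll rise and check where the tip really is against the reported pose.

Call:
step_arm:
  plan:
    - [[0,0,-0.03],[0,0,0]]
    - [[0,0,-0.04],[0,0,0]]
    - [[0,0,-0.04],[0,0,0]]
    - [[0,0,-0.03],[0,0,0]]
    - [[0,0,-0.02],[0,0,0]]
    - [[0,0,0],[0,0,0]]
    - [[0,0,0],[0,0,0]]

```text
time_s: 7.35
ee_pos: [0.4441, -0.2593, 0.1797]
ee_rot: [-2.219, -2.223, 0.0]
ft_force: [0.6, -0.1, 0.3]
gripper_width: 0.0002
gripper_force: 0.0
```

```bash
python3 - <<'E'
from h import *
s=read_camera("scene");t=read_camera("top");st=r.state();print(st["gripper_width"],st["ee_pos"],st["joint_pos"],RM(st["ee_rot"]))
p=st["ee_pos"];out=[]
for c,y0,x0 in((s,100,180),(t,170,230)):
    o=c["image"][y0:y0+200,x0:x0+130,::-1]
    o=cv2.resize(o,None,fx=3,fy=3,interpolation=2);q=proj(c,p);print(q)
    cv2.drawMarker(o,tuple(int(v) for v in((q-[x0,y0])*3)),(0,0,255),0,16,1);out.append(o)
cv2.imwrite("pics/d.png",np.hstack(out))
E
```

```text
-0.00019861112371266374 [ 0.44371632 -0.25900905  0.17894544] [-6.81942053e-01 -2.99558445e-02  1.83379830e+00 -1.80974298e-05
  1.33974908e+00 -6.83609384e-01] [[-0.00167052  0.99999738 -0.00156293]
 [ 0.99999782  0.00167246  0.00124622]
 [ 0.00124883 -0.00156085 -0.999998  ]]
[274.38242909 190.45162017]
[289.73081484 261.70044809]
```

View pics/d.png

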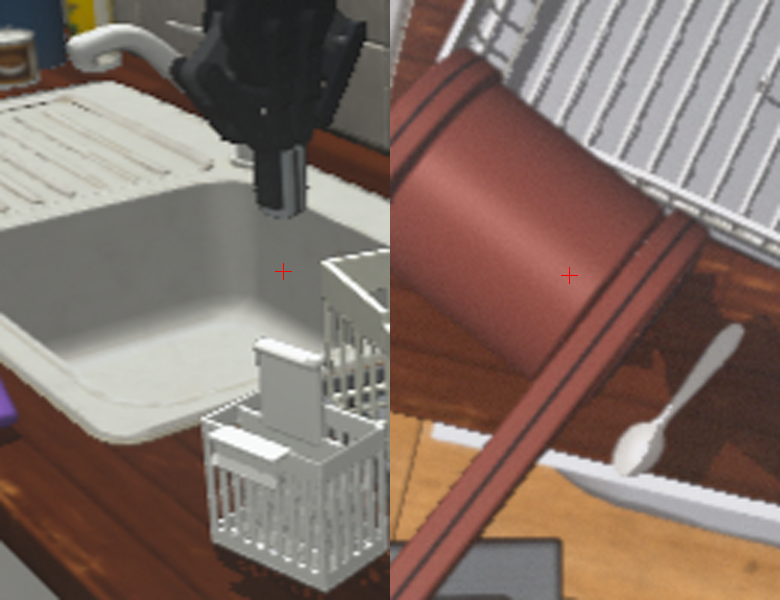

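The shut fingertips are at full px (274.3,171), while the reported TCP projects to (274.4,190.5). That fits real tips about 36 mm higher than reported, so they closed just above the plate. I'll check this numerically and go down in small steps with the fingers open, watching the force.

```bash
python3 - <<'E'
from h import *
s=read_camera("scene");st=r.state();p=np.array(st["ee_pos"]);print("hold",r.hold_point_z,p,st["ft_force"])
for dz in(.03,.033,.036,.039): print(dz,proj(s,p+[0,0,dz]))
E
```

```text
hold 0.0187 [ 0.44372825 -0.25903981  0.17892028] [ 0.32316296 -0.13968374  0.34941292]
0.03 [273.42297122 173.20146497]
0.033 [273.32317259 171.4414701 ]
0.036 [273.22302271 169.67528079]
0.039 [273.12251973 167.90286426]
```

Call:
step_arm:
  plan:
    - [[0,0,0],[0,0,0]]
    - [[0,0,0],[0,0,0]]
    - [[0,0,0],[0,0,0]]
    - [[0,0,0],[0,0,0]]
    - [[0,0,0],[0,0,0]]
    - [[0,0,0],[0,0,0]]
    - [[0,0,0.04],[0,0,0]]
    - [[0,0,0.04],[0,0,0]]
    - [[0,0,0.04],[0,0,0]]
    - [[0,0,0.03],[0,0,0]]
    - [[0,0,0.02],[0,0,0]]
    - [[0,0,0.02],[0,0,0]]
    - [[0,0,0.01],[0,0,0]]
    - [[0,0,0.01],[0,0,0]]
    - [[0,0,0],[0,0,0]]
    - [[0,0,0],[0,0,0]]
  grip: -1

```text
time_s: 9.1
ee_pos: [0.4446, -0.2597, 0.0755]
ee_rot: [2.219, 2.223, 0.0]
ft_force: [-0.2, -0.2, 0.5]
gripper_width: 0.0854
gripper_force: 0.0
```

```bash
python3 - <<'E'
from h import *
s=read_camera("scene");st=r.state();print(st["ee_pos"],st["ft_force"])
cv2.imwrite("pics/e.png",cv2.resize(s["image"][150:300,220:380,::-1],(640,600),interpolation=2))
E
```

```text
[ 0.44467775 -0.25978235  0.07564296] [ 0.47862362 -0.43094428  0.09421867]
```

View pics/e.png

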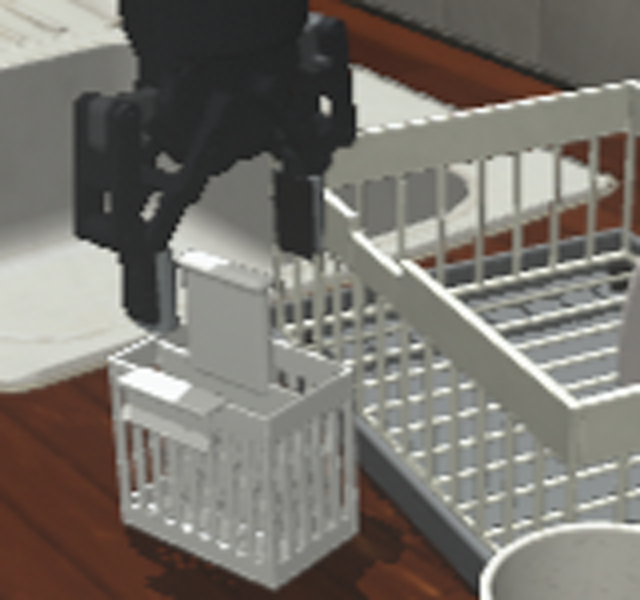

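```bash
python3 - <<'E'
from h import *
s=read_camera("scene");p=np.array(r.state()["ee_pos"])
for n,o in(("z",[0,0,.046]),("h",[.058,.055,.013]),("h2",[.029,.028,.03])):
    for dx in(-.05,.05): print(n,dx,(proj(s,p+o+[dx,0,0])-[220,150])*4)
E
```

```text
z -0.05 [145.76618716 329.89375851]
z 0.05 [302.84116286 247.23451348]
h -0.05 [151.82476759 315.40381091]
h 0.05 [294.32215837 241.249603  ]
h2 -0.05 [148.02253239 320.92939063]
h2 0.05 [297.51878668 242.85907697]
```

The picture shows the fingers straddling the plate, near tip at crop (150,328) and far tip at (300,255), which matches a height offset of about +33 mm. I'll go 9 mm lower and close.

Call:
step_arm:
  plan:
    - [[0,0,0.009],[0,0,0]]
    - [[0,0,0.009],[0,0,0]]
    - [[0,0,0],[0,0,0]]

```text
time_s: 9.5
ee_pos: [0.4438, -0.2591, 0.0652]
ee_rot: [-2.219, -2.222, 0.0]
ft_force: [0.2, 0.1, -1.0]
gripper_width: 0.0856
gripper_force: 0.0
```

Call:
step_arm:
  plan:
    - [[0,0,0],[0,0,0]]
    - [[0,0,0],[0,0,0]]
    - [[0,0,0],[0,0,0]]
    - [[0,0,0],[0,0,0]]
    - [[0,0,0],[0,0,0]]
    - [[0,0,0],[0,0,0]]
    - [[0,0,0],[0,0,0]]
    - [[0,0,0],[0,0,0]]
    - [[0,0,0],[0,0,0]]
  grip: 1

```text
time_s: 10.4
ee_pos: [0.4445, -0.2596, 0.0663]
ee_rot: [2.219, 2.223, 0.0]
ft_force: [0.4, -0.7, 1.3]
gripper_width: 0.009
gripper_force: 58.8
```

Grasped: width 9 mm, pad force 59 N. Next I'll lift it, turn it −26.5° to line up with the drainer, and move it over the recess.

Call:
step_arm:
  plan:
    - [[0,0,-0.01],[0,0,0]]
    - [[0,0,-0.03],[0,0,0]]
    - [[0,0,-0.04],[0,0,0]]
    - [[0,0,-0.04],[0,0,0]]
    - [[0,0,-0.04],[0,0,0]]
    - [[0,0,-0.04],[0,0,0]]
    - [[0,0,-0.04],[0,0,0]]
    - [[0,0,-0.04],[0,0,0]]
    - [[0,0,-0.04],[0,0,0]]
    - [[0,0,0],[0,0,0.0184]]
    - [[0,0,0],[0,0,0.0184]]
    - [[0,0,0],[0,0,0.0184]]
    - [[0,0,0],[0,0,0.0184]]
    - [[0,0,0],[0,0,0]]
    - [[0,0,0],[0,0,0]]

```text
time_s: 11.9
ee_pos: [0.444, -0.2593, 0.2259]
ee_rot: [-2.667, -1.659, 0.0]
ft_force: [-0.1, -0.3, -1.9]
gripper_width: 0.0089
gripper_force: 58.5
```

Call:
step_arm:
  plan:
    - [[0.004,0.02,0],[0,0,0]]
    - [[0.006,0.03,0],[0,0,0]]
    - [[0.007,0.04,0],[0,0,0]]
    - [[0.007,0.04,0],[0,0,0]]
    - [[0.007,0.04,0],[0,0,0]]
    - [[0.006,0.035,0],[0,0,0]]
    - [[0.005,0.025,0],[0,0,0]]
    - [[0,0,0],[0,0,0]]
    - [[0,0,0],[0,0,0]]
    - [[0,0,0],[0,0,0]]
    - [[0,0,0],[0,0,0]]

```text
time_s: 13.0
ee_pos: [0.5563, -0.2918, 0.2262]
ee_rot: [2.67, 1.656, -0.0]
ft_force: [-0.6, -0.0, -1.7]
gripper_width: 0.009
gripper_force: 58.9
```

```bash
python3 - <<'E'
from h import *
np.set_printoptions(precision=4,suppress=True)
s=read_camera("scene");t=read_camera("top");st=r.state();p=np.array(st["ee_pos"]);print(st["time_s"],p,st["ft_force"],st["joint_pos"]);M=RM(st["ee_rot"]);print(M)
print("basket est",p-[0,0,.0663])
for n in("basket","basket_grip","basket_lip"):
    a,b=place_of(s,n)[:1],place_of(t,n)[:1];print(n,a,b)
lip=p-[0,0,.0663]+[0,0,.085]-.0335*M[:,1];print("lip est",lip,proj(s,lip))
o=cv2.resize(s["image"][100:250,240:400,::-1],(640,600),interpolation=2)
for k in(-25,25):
    q=lip+M[:,0]*k/1000-[0,0,.017]; cv2.drawMarker(o,tuple(int(v) for v in((proj(s,q)-[240,100])*4)),(0,0,255),0,12,1)
cv2.imwrite("pics/f.png",o)
E
```

```text
13.1 [ 0.5564 -0.2918  0.2264] [ 0.1153  0.423  -2.4779] [-0.6084  0.2117  1.4855 -0.      1.4441 -0.1476]
[[ 0.4446  0.8957  0.0002]
 [ 0.8957 -0.4446 -0.0002]
 [-0.0001  0.0003 -1.    ]]
basket est [ 0.5564 -0.2918  0.1601]
basket [{'centre': [332.8, 185.3], 'p': 0.77}] [{'centre': [306.2, 200.8], 'p': 0.75}]
basket_grip [{'centre': [331.2, 122.8], 'p': 0.66}] []
basket_lip [] [{'centre': [295.1, 210.1], 'p': 0.58}]
lip est [ 0.5264 -0.2769  0.2451] [313.1725 141.183 ]
```

View pics/f.png

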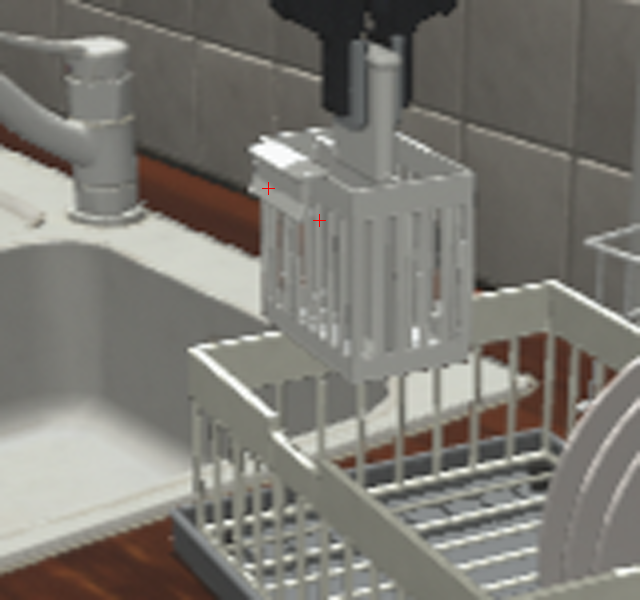

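The lip hangs squarely above the recess: lip edge at crop (252–308, 190–217), recess floor at (275–318, 430–470). By calculation it is about 2 mm short along the rim and centred across it. I'll correct that and lower it in stages.

Call:
step_arm:
  plan:
    - [[0.004,0,0.01],[0,0,0]]
    - [[0,0,0.02],[0,0,0]]
    - [[0,0,0.02],[0,0,0]]
    - [[0,0,0.01],[0,0,0]]
    - [[0,0,0.01],[0,0,0]]
    - [[0,0,0.01],[0,0,0]]
    - [[0,0,0.01],[0,0,0]]
    - [[0,0,0.01],[0,0,0]]
    - [[0,0,0],[0,0,0]]

```text
time_s: 14.3
ee_pos: [0.5571, -0.2898, 0.1751]
ee_rot: [-2.669, -1.655, 0.001]
ft_force: [0.9, -0.3, -2.4]
gripper_width: 0.0093
gripper_force: 58.8
```

Call:
step_arm:
  plan:
    - [[0,0,0.016],[0,0,0]]
    - [[0,0,0.02],[0,0,0]]
    - [[0,0,0.02],[0,0,0]]
    - [[0,0,0.02],[0,0,0]]
    - [[0,0,0.014],[0,0,0]]
    - [[0,0,0],[0,0,0]]
    - [[0,0,0],[0,0,0]]

```text
time_s: 15.0
ee_pos: [0.5575, -0.29, 0.131]
ee_rot: [-2.67, -1.655, 0.0]
ft_force: [-0.8, 0.1, -1.7]
gripper_width: 0.009
gripper_force: 58.8
```

```bash
python3 - <<'E'
from h import *
np.set_printoptions(precision=4,suppress=True)
s=read_camera("scene");st=r.state();p=np.array(st["ee_pos"]);M=RM(st["ee_rot"]);print(st["time_s"],p,st["ft_force"],st["torque"])
cv2.imwrite("pics/g.png",cv2.resize(s["image"][130:240,270:390,::-1],(650,596),interpolation=2))
E
```

```text
15.05 [ 0.5578 -0.2902  0.1315] [-0.1153 -0.7392 -1.47  ] [0.0184 0.0058 0.0414]
```

View pics/g.png

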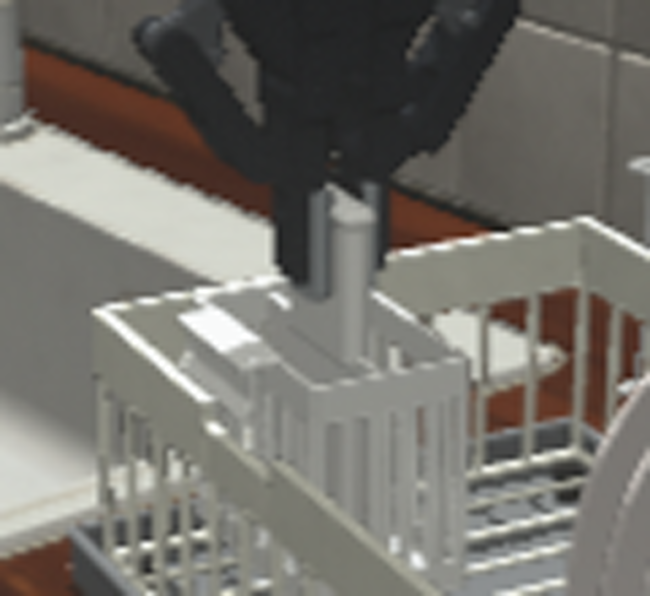

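The lip is just above the rim and the body is inside the rack, with no contact force. I'll continue in small steps and go by feel.

Call:
step_arm:
  plan:
    - [[0,0,0.004],[0,0,0]]
    - [[0,0,0.004],[0,0,0]]
    - [[0,0,0.004],[0,0,0]]
    - [[0,0,0.004],[0,0,0]]
    - [[0,0,0.004],[0,0,0]]
    - [[0,0,0.004],[0,0,0]]
    - [[0,0,0.004],[0,0,0]]
    - [[0,0,0.004],[0,0,0]]
    - [[0,0,0],[0,0,0]]

```text
time_s: 15.95
ee_pos: [0.5573, -0.2899, 0.1146]
ee_rot: [-2.669, -1.655, 0.0]
ft_force: [0.1, 0.6, -1.7]
gripper_width: 0.0092
gripper_force: 58.8
```

Call:
step_arm:
  plan:
    - [[0,0,0.004],[0,0,0]]
    - [[0,0,0.004],[0,0,0]]
    - [[0,0,0.004],[0,0,0]]
    - [[0,0,0.004],[0,0,0]]
    - [[0,0,0.004],[0,0,0]]
    - [[0,0,0.002],[0,0,0]]
    - [[0,0,0],[0,0,0]]

```text
time_s: 16.65
ee_pos: [0.5574, -0.2899, 0.1038]
ee_rot: [-2.67, -1.655, 0.0]
ft_force: [-0.1, 0.1, -2.1]
gripper_width: 0.0091
gripper_force: 58.8
```

Call:
step_arm:
  plan:
    - [[0,0,0.002],[0,0,0]]
    - [[0,0,0.002],[0,0,0]]
    - [[0,0,0],[0,0,0]]

```text
time_s: 16.95
ee_pos: [0.5575, -0.29, 0.102]
ee_rot: [-2.67, -1.655, 0.0]
ft_force: [-0.6, 0.3, -1.5]
gripper_width: 0.0092
gripper_force: 58.8
```

Call:
step_arm:
  plan:
    - [[0,0,0.002],[0,0,0]]
    - [[0,0,0.002],[0,0,0]]
    - [[0,0,0],[0,0,0]]

```text
time_s: 17.25
ee_pos: [0.5578, -0.2903, 0.1009]
ee_rot: [2.669, 1.655, 0.001]
ft_force: [-0.8, 0.2, 3.1]
gripper_width: 0.0091
gripper_force: 59.7
```

Call:
step_arm:
  plan:
    - [[0,0,0.002],[0,0,0]]
    - [[0,0,0],[0,0,0]]

```text
time_s: 17.45
ee_pos: [0.558, -0.2903, 0.1006]
ee_rot: [2.669, 1.655, 0.001]
ft_force: [-1.8, 0.8, 6.8]
gripper_width: 0.0089
gripper_force: 60.3
```

The lip touched at reported z = 0.101, the plain rim's height. I'll ease off a little and slide it along, first toward −tool x as the picture suggested.

Call:
step_arm:
  plan:
    - [[-0.002,0,0],[0,0,0]]
    - [[-0.002,0,0],[0,0,0]]
    - [[-0.002,0,0],[0,0,0]]
    - [[0,0,0],[0,0,0]]

```text
time_s: 17.85
ee_pos: [0.5568, -0.2927, 0.0996]
ee_rot: [2.669, 1.655, 0.001]
ft_force: [0.4, -1.0, -1.8]
gripper_width: 0.0091
gripper_force: 58.9
```

Call:
step_arm:
  plan:
    - [[-0.002,0,0],[0,0,0]]
    - [[-0.002,0,0],[0,0,0]]
    - [[0,0,0],[0,0,0]]

```text
time_s: 18.15
ee_pos: [0.5549, -0.2946, 0.0985]
ee_rot: [-2.67, -1.655, 0.001]
ft_force: [0.2, 0.0, -2.1]
gripper_width: 0.0088
gripper_force: 58.9
```

It dropped: the force is free again and z is below rim level. I'll lower it the rest of the way.

Call:
step_arm:
  plan:
    - [[0,0,0.002],[0,0,0]]
    - [[0,0,0.002],[0,0,0]]
    - [[0,0,0.002],[0,0,0]]
    - [[0,0,0],[0,0,0]]

```text
time_s: 18.55
ee_pos: [0.5552, -0.2944, 0.0958]
ee_rot: [-2.67, -1.655, 0.0]
ft_force: [-0.2, 0.6, -1.8]
gripper_width: 0.0092
gripper_force: 58.9
```

Call:
step_arm:
  plan:
    - [[0,0,0.002],[0,0,0]]
    - [[0,0,0.002],[0,0,0]]
    - [[0,0,0],[0,0,0]]

```text
time_s: 18.85
ee_pos: [0.5552, -0.2944, 0.0939]
ee_rot: [-2.67, -1.655, 0.0]
ft_force: [0.2, 0.3, -2.3]
gripper_width: 0.0091
gripper_force: 58.9
```

Call:
step_arm:
  plan:
    - [[0,0,0.002],[0,0,0]]
    - [[0,0,0.001],[0,0,0]]
    - [[0,0,0],[0,0,0]]

```text
time_s: 19.15
ee_pos: [0.5555, -0.2946, 0.0932]
ee_rot: [2.67, 1.655, 0.0]
ft_force: [-1.8, 0.0, 2.6]
gripper_width: 0.0093
gripper_force: 59.6
```

The lip is home at z = 0.093, 8 mm below the rim contact. I'll release, let it settle and retreat straight up.

Call:
step_arm:
  plan:
    - [[0,0,0],[0,0,0]]
    - [[0,0,0],[0,0,0]]
    - [[0,0,0],[0,0,0]]
    - [[0,0,0],[0,0,0]]
    - [[0,0,0],[0,0,0]]
    - [[0,0,0],[0,0,0]]
  grip: -0.2

```text
time_s: 19.75
ee_pos: [0.5553, -0.2945, 0.0925]
ee_rot: [-2.67, -1.655, 0.0]
ft_force: [-0.0, -0.2, -0.3]
gripper_width: 0.0512
gripper_force: 0.0
```

Call:
step_arm:
  plan:
    - [[0,0,-0.01],[0,0,0]]
    - [[0,0,-0.02],[0,0,0]]
    - [[0,0,-0.03],[0,0,0]]
    - [[0,0,-0.04],[0,0,0]]
    - [[0,0,-0.04],[0,0,0]]
    - [[0,0,-0.04],[0,0,0]]
    - [[0,0,-0.04],[0,0,0]]
    - [[0,0,-0.04],[0,0,0]]
    - [[0,0,0],[0,0,0]]
    - [[0,0,0],[0,0,0]]

```text
time_s: 20.75
ee_pos: [0.5557, -0.2948, 0.2237]
ee_rot: [2.668, 1.655, 0.001]
ft_force: [-0.5, 0.0, -0.4]
gripper_width: 0.0512
gripper_force: 0.0
```

```bash
python3 - <<'E'
from h import *
s=read_camera("scene");st=r.state();print(st["time_s"],st["ee_pos"],st["ft_force"])
for n in("basket","basket_lip","basket_grip","spoon","mug"): print(n,place_of(s,n)[:1])
cv2.imwrite("pics/i.png",cv2.resize(s["image"][130:290,260:420,::-1],(600,600),interpolation=2))
E
```

```text
20.8 [ 0.5551411  -0.29434819  0.22236996] [-0.29734484  0.24364308 -0.81575553]
basket [{'centre': [331.0, 252.3], 'p': 0.67}]
basket_lip [{'centre': [313.9, 210.6], 'p': 0.64}]
basket_grip [{'centre': [332.4, 195.3], 'p': 0.7}]
spoon [{'centre': [271.6, 317.8], 'p': 0.88}]
mug [{'centre': [365.4, 356.4], 'p': 0.71}]
```

View pics/i.png

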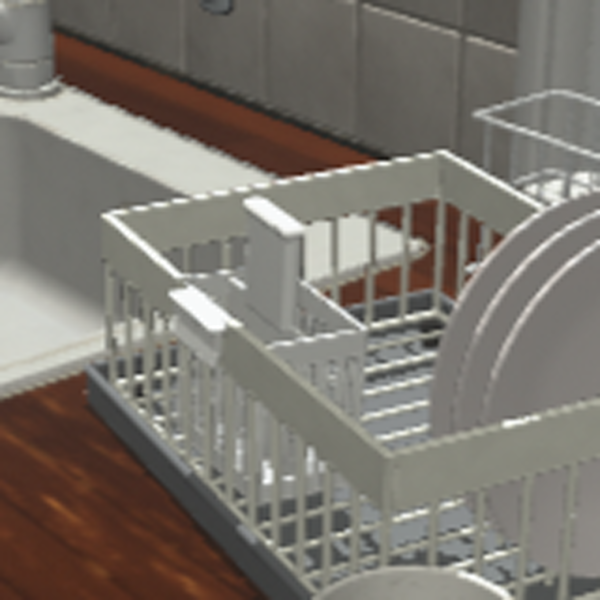

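The lip fills the recess at crop (170–235, 290–335), the basket hangs upright inside the rack, and the gripper is clear.

```bash
python3 -c "
from workcell import ticket
print(ticket.close_job())"
```

```text
the job is handed in; nothing more can be done
None
```

The basket hangs inside the drainer with its lip dropped home in the near-rim recess, the mug and spoon were left alone, and the job was handed in at about 21 s; the hand-in returned no verdict.

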